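# Hang the tool box on the sprung screw

### The arm

A 6-joint arm with a two-finger parallel gripper is mounted at the origin on the work surface. World frame = base frame: x ahead of the robot, y to its left, z up, the work surface at z = 0. Lengths are in m, angles in rad, forces in N, time in s.
With the tool pointing down it reaches from about 0.3 to 0.85 m from the base axis. Payload 5.4 kg.
Tool frame: the origin (TCP) lies at the very end of the fingers, on their centre line; the grasp point (between the pads) lies 19 mm behind it; z points along the fingers, x is the direction in which the jaws open and shut, and the axes are right-handed (so a half turn about z gives the same grasp; the last joint's range is limited). The gripper opens to 85 mm and grips with 20 to 120 N. Pads are 22 mm wide; open, the fingers measure 114 mm over their backs; the gripper's body (76 mm by 85 mm) begins 54 mm behind the grasp point. The pads swing forward as they close: fully open they stand 13 mm farther back than shut.
Start: joints at [1.1, 0.158, 1.597, -0, 1.386, -0.21], TCP at [0.148, 0.556, 0.231] pointing down, gripper open.
Joint ranges: [-2.91, 2.91], [-0.94, 2.29], [0.18, 2.7], [-1.29, 4.43], [0.17, 2.64], [-3, 3]. Speed limits (rad/s): [2.57, 2.57, 3.14, 3.14, 3.14, 3.14].

### API

Orientations are given as a rotation vector (axis times angle).
In Python, from bench import bot, optics, order gives the robot as it stands.
- The arm moves only by the tool arm_command, never from a script. Its argument "increments" is a list of rows, each a list of 3 entries, a list of its own where there are three numbers: the gripper command: -1 is fully open, 1 is shut, values between are in proportion, then the shift along the tool's x, y, z in mm, then the turn about the tool's z in rad. In form: [[fingers, [dx, dy, dz], twist], ...]. A call has 1 to 5 rows; each row is the pose to reach, as a shift and turn from the pose commanded when the call began, along the tool's axes at that moment; what a row does not reach only later rows make up. A row lasts 1/8 s, in which the tool goes at most 62.5 mm and 10.7 degrees, less where a joint would pass 70% of its speed; a pose out of reach is approached as far as the arm can. A call with a gripper value outside its range is refused whole. The fingers move at their own pace and stop on an object; the grip force is fixed at half the most. Time passes only in rows, so rows that repeat a pose let the fingers close. It gives the time, the measured TCP pose, the force and the opening at its end, in the units of the state.
- bot.read_state(): the state, without advancing time (a new reading comes with each control period).
- optics.grab_frame(name): name is "side" or "top"; returns the picture (400x640x3 uint8, blue, green, red); there is no depth.
- optics.calibration(name): a dict with "fx", "fy", "cx", "cy" (pixels), "cam_to_world" (4x4, takes a point from camera to world coordinates). Camera axes: x right, y up, looking along -z (the intrinsics and any distortion apply to the point x, -y, -z); pixel columns grow to the right and rows downward; lengths in m; the calibration is good to about 2 mm. A picture is of the moment at which its call begins. calibration takes no time and is no camera call.
- order.job_done(): hands the job in, once; it reports no verdict.
The state is a dict: "time": time; "joint_positions": joint angles; "dq": joint speeds; "joint_torque": joint torques, N m; "ee_pos": TCP position; "ee_rot": TCP orientation; "contact_force": force on the tool from outside, world axes, zero at the start; "ft_torque": the same for the moment, N m; "gripper_width": finger opening in m.
Only numpy, scipy, OpenCV 4.12 (cv2) and the standard library are available. Lean on these libraries where they do the work, as an engineer would, in place of code of your own. Each camera call takes 0.05 s, during which the arm holds its last target.

### The job

Hang the small sheet-metal tool box on the screw of the upright wooden panel: bring the round hole of its keyhole over the screw head until the back plate lies flat on the panel, then pull it firmly down until the slot is fully home on the screw, and let go. Feel your way gently so that the panel and screw are never strained, and leave the other things on the bench where they are.

Things in the scene. Friction and masses are not known exactly. Their poses are not given: they have to be found in the camera images.
- box_grip (a point): Pinch point of the tool box: bare sheet metal, open at the top, 64 mm deep (x), 44 mm wide (y), 78 mm high, 0.24 to 0.4 kg, upright on the bench. The point is 66 mm above the underside, midway between the side walls, 34 mm in front (+x) of the back plate's front face. Axes: x out of the back plate towards the box's front, y across, z up. Pinch the outer side walls (44 mm along y) from above.
- keyhole (a point): Centre of the keyhole's round hole in the REAR face of the box's back plate: 22 mm above and 40 mm behind (-x) box_grip, same axes. Plate 70 mm wide, 119 mm high, 6 mm thick, reaching 41 mm above the box's rim. The hole is octagonal, 16.5 mm across flats; from it an 8 mm wide slot rises to slot_end.
- slot_end (a point): Upper end of the keyhole's slot, in the plate's rear face, 22 mm above the hole's centre, axes as box_grip. Beside the slot on the plate's front face are raised ramps, from 8 mm above the hole's centre rising 3.5 mm over the next 9 mm, then level to the top: the screw head rides up on them as the box is pulled down and is clamped by its spring.
- screw_point (a point): Middle of a short level slot (26 mm long) in the +x face of the upright panel, 166 mm above the bench. x points out of that face, y along it, z up. One screw stands out of it, set by hand: its axis is up to 9 mm off this point along y and 2 mm along z. Shank 5 mm across; pan head 14 mm across, 3 mm thick, flat; head's underside 6.5 mm and front 9.5 mm out from the panel.
- stand: Upright plywood panel, 150 mm wide, 185 mm high, 18 mm thick, on a foot 170 mm wide and 14 mm thick, fixed to the bench; origin at bench height under the middle of the panel's thickness, axes as screw_point. Its screw is sprung along its axis, 3 N per mm: it can be pushed in 2 mm, then is solid, or drawn out 5 mm. A plate pressed on the head stops 7.5 to 9.5 mm off the panel.
- holder: The tool box; origin in its underside, 35 mm in front of the plate's rear face; axes as box_grip. With the head through the hole the plate touches the panel; the box then comes down about 19.5 mm until the shank meets slot_end: from 3 mm on the ramps resist, at most 16 N, then it stops dead. Its weight alone does not pull it home. Over 45 N in all, spring clamp (28 N) included, damages the panel.
- beaker: Bystander: glass cup, 60 mm across, 85 mm high; origin at the centre of its underside.
- paddle: Bystander: black flat paddle lying flat, 75 by 45 by 10 mm with a thin wooden handle 100 mm long; origin in its underside where the handle meets the blade; the blade lies to its +x.
- lighter: Bystander: pocket lighter, 78 by 24 by 12 mm; origin at the centre of its underside.
- jar: Bystander: amber jar, 60 mm across, 90 mm high; origin at the centre of its underside.
- brush: Bystander: hand brush 170 mm long lying along its x axis.
- pot: Bystander: small green glass jar with a lid, 50 mm across, 55 mm high; origin at the centre of its underside.
Not all that is in view belongs to the job. Leave any blue look-alike of the holder alone. What is shaped like the stand but blue is not meant.

How it is judged:
By the outcome, as a careful person would: the job done as asked, in the order asked, and still so for the second after the job is handed in, with the robot touching nothing.
It also fails if it takes over 67 s, if anything falls off the work surface, if the arm or the gripper's body presses on something with over 40 N, if the wrist force passes 120 N, or if a joint passes its speed limit or range.

## Working session

There is one attempt and no reset: what is moved stays moved. The work goes in short steps, Python scripts to look and compute and a tool call to move; the robot and the scene stay as the last step left them, time stands still between calls to the robot, and variables do not carry over. Pictures are saved under pics/ and viewed, and the job is handed in when it is done.

Besides the shell and the picture viewer there is one more tool, called after "Call:" as name(argument=value, ...) on one line, values as JSON. arm_command: Moves the arm, as the interface text tells. Its arguments: {"type":"object","properties":{"increments":{"type":"array","items":{"type":"array"}}},"required":["increments"]}

```bash
ls; mkdir -p pics; python3 - <<'E'
from bench import bot, optics, order
import cv2, numpy as np
s=bot.read_state(); print(s)
for n in("side","top"):
    im=optics.grab_frame(n); cv2.imwrite(f"pics/{n}0.png",im); c=optics.calibration(n); print(n,{k:(np.round(v,4).tolist() if hasattr(v,'__len__') else v) for k,v in c.items()})
E
```

```text
pics
{'time': 0.0, 'joint_positions': array([ 1.09989406e+00,  1.59041134e-01,  1.59825656e+00,  2.07175926e-05,
        1.38622890e+00, -2.10068046e-01]), 'dq': array([ 0.00070286, -0.00047712,  0.00030816, -0.00076897, -0.0007506 ,
        0.00053788]), 'joint_torque': array([ 2.43579416e-03, -3.96011102e+01, -3.31428838e+01, -1.55299913e-04,
        8.46233976e-03, -1.21392048e-05]), 'ee_pos': array([0.1479953 , 0.55498977, 0.23030918]), 'ee_rot': array([ 2.49082699,  1.91318168, -0.00275515]), 'contact_force': array([ 0.33387921,  0.20592388, -0.31174363]), 'ft_torque': array([-0.02979843, -0.01364417, -0.02494185]), 'gripper_width': 0.0852555595942891}
side {'fx': 407.85438211814665, 'fy': 407.85438211814665, 'cx': 320.60391665368627, 'cy': 199.1618259425994, 'cam_to_world': [[0.8668, 0.3427, -0.3623, 0.0836], [-0.4983, 0.5683, -0.6548, -0.8652], [-0.0185, 0.7481, 0.6633, 0.9777], [0.0, 0.0, 0.0, 1.0]]}
top {'fx': 418.35864973946434, 'fy': 418.35864973946434, 'cx': 314.7812397265878, 'cy': 194.91685333110408, 'cam_to_world': [[-0.0047, 0.9938, -0.1112, 0.4106], [-0.9996, -0.0017, 0.0272, -0.0065], [0.0268, 0.1113, 0.9934, 1.1121], [0.0, 0.0, 0.0, 1.0]]}
```

View pics/side0.png

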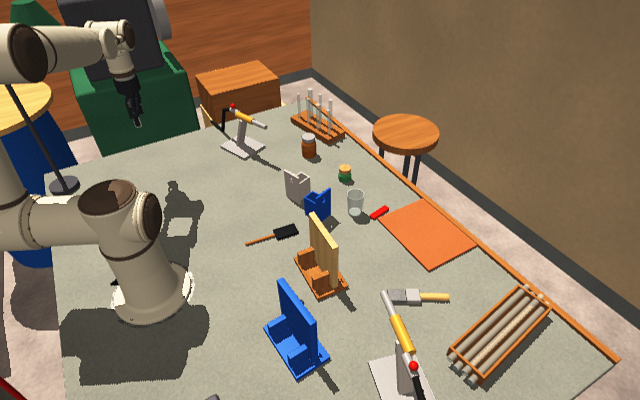

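View pics/top0.png

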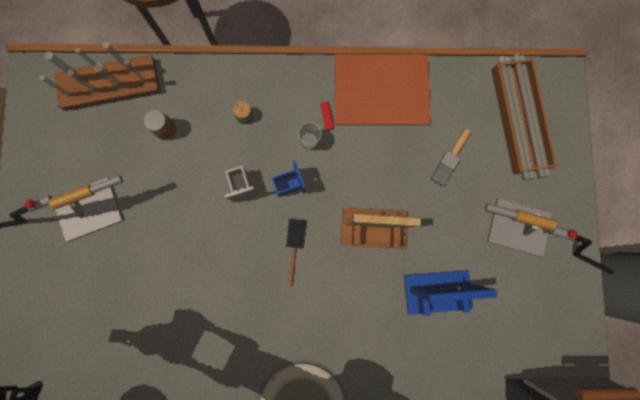

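```bash
python3 - <<'E'
import cv2, numpy as np
t=cv2.imread("pics/top0.png"); s=cv2.imread("pics/side0.png")
z=lambda im,x0,y0,x1,y1,k: cv2.resize(im[y0:y1,x0:x1],None,fx=k,fy=k,interpolation=cv2.INTER_CUBIC)
a=z(t,215,150,445,260,3); cv2.imwrite("pics/t_zoom0.png",a)
b=z(s,270,150,370,310,3.7); cv2.imwrite("pics/s_zoom0.png",b)
E
```

```text
(no output)
```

View pics/t_zoom0.png

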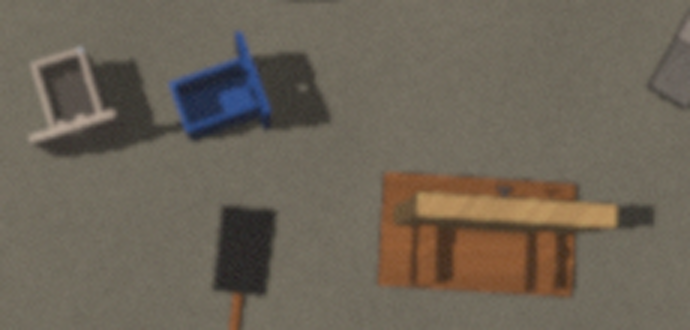

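View pics/s_zoom0.png

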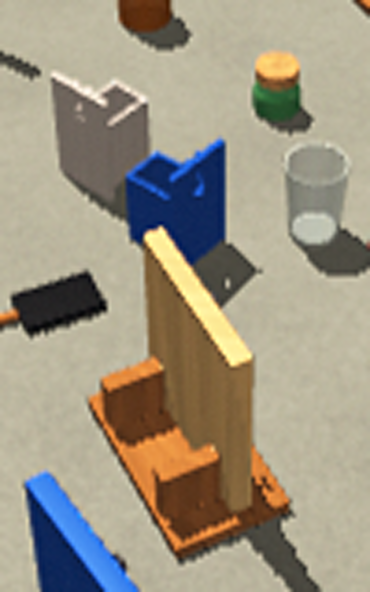

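```bash
cat > h.py <<'E'
import cv2, numpy as np
from bench import bot, optics, order
def ray(n,uv):
    c=optics.calibration(n); T=np.array(c["cam_to_world"])
    d=np.array([(uv[0]-c["cx"])/c["fx"],-(uv[1]-c["cy"])/c["fy"],-1.0])
    return T[:3,3],T[:3,:3]@d
def cast(n,uv,z):
    o,d=ray(n,uv); return o+d*(z-o[2])/d[2]
def proj(n,p):
    c=optics.calibration(n); T=np.array(c["cam_to_world"]); q=T[:3,:3].T@(np.array(p)-T[:3,3])
    return np.array([c["cx"]+c["fx"]*q[0]/-q[2], c["cy"]-c["fy"]*q[1]/-q[2]])
def tri(a,b):
    (o1,d1),(o2,d2)=ray("top",a),ray("side",b)
    A=np.stack([d1,-d2],1); t=np.linalg.lstsq(A,o2-o1,rcond=None)[0]
    p,q=o1+t[0]*d1,o2+t[1]*d2; return (p+q)/2, np.linalg.norm(p-q)
def zoom(im,x0,y0,x1,y1,k): return cv2.resize(im[y0:y1,x0:x1],None,fx=k,fy=k,interpolation=cv2.INTER_NEAREST)
E
python3 - <<'E'
from h import *
t=cv2.imread("pics/top0.png"); s=cv2.imread("pics/side0.png")
ht=cv2.cvtColor(t,cv2.COLOR_BGR2HSV)
print("wood row samples",[t[y,385].tolist() for y in range(206,232)])
m=((ht[...,0]>10)&(ht[...,0]<28)&(ht[...,1]>60)&(ht[...,2]>135)).astype(np.uint8); m[:,:330]=0;m[:,440:]=0;m[:195]=0;m[250:]=0
cs,_=cv2.findContours(m,cv2.RETR_EXTERNAL,cv2.CHAIN_APPROX_NONE); c=max(cs,key=cv2.contourArea); r=cv2.minAreaRect(c); b=cv2.boxPoints(r); print(r,b)
for p in b: print(p, cast("top",p,.185).round(4))
print("box col", t[185,232:256].tolist(), )
cv2.imwrite("pics/t_b.png",zoom(t,220,155,265,205,12)); cv2.imwrite("pics/t_st.png",zoom(t,335,200,425,255,8))
cv2.imwrite("pics/s_b.png",zoom(s,278,163,318,215,11))
E
```

```text
wood row samples [[95, 108, 113], [91, 104, 113], [93, 107, 113], [81, 97, 113], [61, 83, 115], [50, 79, 118], [49, 69, 100], [53, 69, 98], [46, 73, 108], [59, 87, 118], [73, 111, 143], [88, 131, 169], [90, 134, 174], [92, 139, 175], [92, 138, 177], [94, 140, 179], [93, 136, 174], [75, 113, 143], [57, 83, 103], [38, 61, 76], [45, 61, 78], [47, 73, 100], [49, 79, 121], [50, 85, 131], [53, 88, 137], [52, 88, 139]]
((386.5330810546875, 219.02557373046875), (65.60796356201172, 8.931777000427246), 3.990912914276123) [[353.49783 221.19754]
 [354.11948 212.28741]
 [419.56833 216.8536 ]
 [418.9467  225.76373]]
[353.49783 221.19754] [ 0.4555 -0.1176  0.185 ]
[354.11948 212.28741] [ 0.4753 -0.1193  0.185 ]
[419.56833 216.8536 ] [ 0.4647 -0.2657  0.185 ]
[418.9467  225.76373] [ 0.4448 -0.2636  0.185 ]
box col [[67, 73, 80], [52, 56, 62], [58, 61, 67], [64, 68, 74], [71, 79, 85], [73, 79, 87], [75, 81, 88], [77, 82, 90], [70, 77, 86], [74, 82, 87], [75, 81, 89], [75, 81, 89], [74, 80, 87], [84, 92, 100], [110, 120, 133], [124, 137, 150], [103, 114, 125], [70, 76, 84], [57, 64, 72], [63, 72, 75], [62, 68, 72], [56, 63, 66], [52, 60, 63], [52, 59, 60]]
```

View pics/t_b.png

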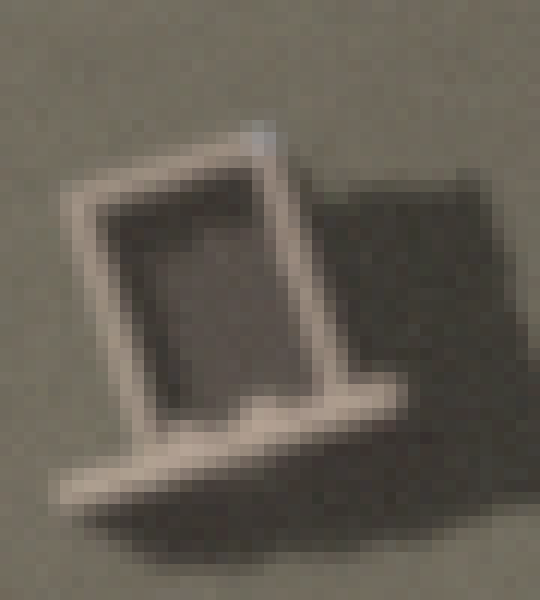

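View pics/t_st.png

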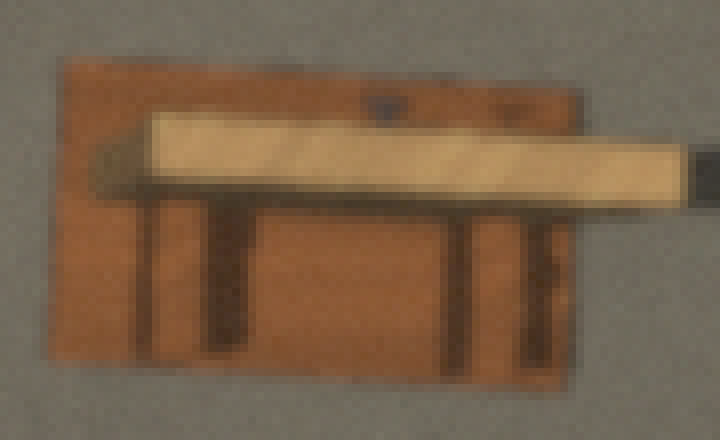

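View pics/s_b.png

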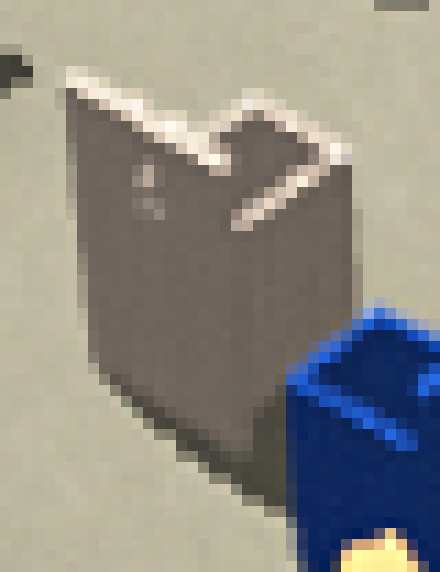

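```bash
python3 - <<'E'
from h import *
t=cv2.imread("pics/top0.png")
# upsample for subpixel; pixel centre convention: index
k=8
def up(x0,y0,x1,y1):
    M=np.float32([[k,0,-x0*k],[0,k,-y0*k]]); return cv2.warpAffine(t,M,((x1-x0)*k,(y1-y0)*k),flags=cv2.INTER_CUBIC)
u=up(220,155,265,205); v=u.max(2)
m=(v>126).astype(np.uint8); cs,_=cv2.findContours(m,cv2.RETR_EXTERNAL,cv2.CHAIN_APPROX_NONE); c=max(cs,key=cv2.contourArea)
hull=cv2.convexHull(c); ap=cv2.approxPolyDP(c,5,True)[:,0]/k+[220,155]
print("box poly",ap.round(2).tolist())
for p in ap: print(p.round(2),"z78",cast("top",p,.078)[:2].round(4),"z119",cast("top",p,.119)[:2].round(4))
u=up(335,200,425,255); h=u.astype(int)
m=((u[...,2]>150)).astype(np.uint8); cs,_=cv2.findContours(m,cv2.RETR_EXTERNAL,cv2.CHAIN_APPROX_NONE); c=max(cs,key=cv2.contourArea)
r=cv2.minAreaRect(c); b=cv2.boxPoints(r)/k+[335,200]
W=np.array([cast("top",p,.185)[:2] for p in b]); print("panel",b.round(2).tolist(),W.round(4).tolist(),W.mean(0))
# screw: blue-ish relative
bl=(h[...,0]*1.0/(h.sum(2)+1)); m=((bl>.29)).astype(np.uint8); m[:, :35*k]=0; m[:,60*k:]=0; m[:9*k]=0; m[16*k:]=0
n,l,st,ce=cv2.connectedComponentsWithStats(m)
for i in range(1,n): print("screw",st[i],ce[i]/k+[335,200])
print((bl[9*k:17*k:4,44*k:54*k:8]*100).round(0))
E
```

```text
box poly [[241.88, 165.12], [228.62, 168.38], [224.62, 170.25], [224.38, 172.38], [230.12, 191.5], [224.25, 193.75], [223.5, 195.62], [224.12, 196.88], [239.75, 192.75], [252.38, 188.0], [251.88, 186.38], [249.12, 186.5], [248.0, 185.62]]
[241.88 165.12] z78 [0.6015 0.1469] z119 [0.5939 0.1408]
[228.62 168.38] z78 [0.5933 0.1797] z119 [0.586  0.1723]
[224.62 170.25] z78 [0.5885 0.1895] z119 [0.5815 0.1817]
[224.38 172.38] z78 [0.5832 0.19  ] z119 [0.5763 0.1822]
[230.12 191.5 ] z78 [0.5352 0.1749] z119 [0.5303 0.1677]
[224.25 193.75] z78 [0.5296 0.1893] z119 [0.5249 0.1815]
[223.5  195.62] z78 [0.525  0.1911] z119 [0.5204 0.1832]
[224.12 196.88] z78 [0.5219 0.1895] z119 [0.5174 0.1817]
[239.75 192.75] z78 [0.5321 0.1512] z119 [0.5272 0.1449]
[252.38 188.  ] z78 [0.5439 0.1201] z119 [0.5386 0.1151]
[251.88 186.38] z78 [0.548  0.1214] z119 [0.5425 0.1163]
[249.12 186.5 ] z78 [0.5477 0.1282] z119 [0.5422 0.1229]
[248.   185.62] z78 [0.5498 0.131 ] z119 [0.5443 0.1256]
panel [[353.47, 221.12], [353.97, 213.36], [419.92, 217.61], [419.42, 225.37]] [[0.4557, -0.1175], [0.4729, -0.1189], [0
[... 161 characters left out ...]
3.48113208]
[[25. 26. 27. 28. 27. 27. 28. 28. 29. 28.]
 [23. 24. 24. 25. 25. 25. 26. 26. 26. 26.]
 [21. 23. 22. 23. 24. 23. 23. 24. 23. 23.]
 [20. 21. 21. 22. 21. 22. 21. 22. 20. 21.]
 [20. 21. 21. 22. 21. 22. 20. 21. 19. 20.]
 [20. 21. 24. 24. 23. 23. 21. 20. 19. 19.]
 [20. 22. 26. 26. 27. 25. 22. 20. 19. 19.]
 [20. 23. 26. 28. 28. 26. 24. 20. 19. 19.]
 [20. 23. 25. 28. 29. 26. 24. 19. 19. 19.]
 [19. 21. 24. 28. 29. 25. 22. 19. 20. 18.]
 [20. 20. 22. 27. 29. 24. 20. 20. 20. 18.]
 [20. 20. 22. 26. 27. 24. 21. 21. 21. 19.]
 [22. 21. 23. 24. 25. 24. 22. 21. 21. 21.]
 [22. 22. 23. 23. 24. 23. 22. 22. 22. 22.]
 [22. 22. 23. 23. 23. 22. 22. 22. 22. 23.]
 [22. 23. 23. 23. 23. 22. 23. 22. 22. 23.]]
```

```bash
python3 - <<'E'
from h import *
c=np.array([.4593,-.1919]); a=-.0675; X=np.array([np.cos(a),np.sin(a)]);Y=np.array([-np.sin(a),np.cos(a)])
for z in(.166,.173):
    p=cast("top",(382.65,213.5),z)[:2]; print(z,p,(p-c)@X,(p-c)@Y)
for yy in(-.006,-.003,0,.003,.006):
  for z in (.164,.168): 
    p=c+X*.0185+Y*yy; print(yy,z,"head top front",proj("top",[*p,z+.007]).round(2), "bottom",proj("top",[*p,z-.007]).round(2))
s=bot.read_state()
from scipy.spatial.transform import Rotation as R
print(R.from_rotvec(s['ee_rot']).as_matrix().round(3))
E
```

```text
0.166 [ 0.4736792  -0.18663644] 0.013991434207970407 0.006221428738326306
0.173 [ 0.47321241 -0.18530348] 0.013435800303896461 0.007519869588737467
-0.006 0.164 head top front [388.52 211.72] bottom [387.29 212.15]
-0.006 0.168 head top front [388.88 211.59] bottom [387.64 212.03]
-0.003 0.164 head top front [387.2  211.63] bottom [385.99 212.07]
-0.003 0.168 head top front [387.56 211.5 ] bottom [386.33 211.94]
0 0.164 head top front [385.89 211.54] bottom [384.69 211.98]
0 0.168 head top front [386.23 211.42] bottom [385.03 211.86]
0.003 0.164 head top front [384.57 211.46] bottom [383.4 211.9]
0.003 0.168 head top front [384.91 211.33] bottom [383.73 211.77]
0.006 0.164 head top front [383.25 211.37] bottom [382.1  211.81]
0.006 0.168 head top front [383.59 211.25] bottom [382.42 211.69]
[[ 0.258  0.966 -0.001]
 [ 0.966 -0.258 -0.002]
 [-0.002 -0.    -1.   ]]
```

Call:
arm_command(increments=[[-0.4,[-27,51,0],-0.11],[-0.4,[-54,102,0],-0.22],[-0.4,[-81,153,0],-0.33],[-0.4,[-109,204,0],-0.45],[-0.4,[-136,255,0],-0.565]])

```text
time: 0.72
ee_pos: [0.3605, 0.3568, 0.231]
ee_rot: [-1.854, -2.536, 0.0]
contact_force: [0.0, 0.6, -0.1]
gripper_width: 0.0599
```

```bash
cat >> h.py <<'E'
from scipy.spatial.transform import Rotation as R
def delta(x,y,z,ang):
    s=bot.read_state(); M=R.from_rotvec(s['ee_rot']).as_matrix(); p=s['ee_pos']
    th=np.arctan2(M[1,0],M[0,0]); tw=(th-ang+np.pi)%(2*np.pi)-np.pi
    print("t",round(s['time'],3),"p",p.round(4),"ang",round(th,4),"tilt",M[:2,2].round(4),"F",s['contact_force'].round(2),"T",s['ft_torque'].round(2),"w",round(s['gripper_width'],4),"dq",abs(s['dq']).max().round(3))
    print("shift mm",(M.T@(np.array([x,y,z])-p)*1000).round(2),"twist",round(tw,4))
E
python3 -c "
from h import *
delta(.571,.1617,.231,1.875)"
```

```text
t 0.725 p [0.3605 0.3568 0.231 ] ang 1.8789 tilt [-0.0003 -0.0001] F [ 0.04  0.6  -0.13] T [-0.02 -0.    0.04] w 0.0599 dq 1.813
shift mm [-2.4974e+02  1.4144e+02 -4.0000e-02] twist 0.0039
```

Call:
arm_command(increments=[[-0.4,[-50,28,0],0],[-0.4,[-100,56,0],0],[-0.4,[-150,84,0],0],[-0.4,[-200,113,0],0],[-0.4,[-250,141,0],0]])

```text
time: 1.35
ee_pos: [0.5699, 0.1606, 0.2308]
ee_rot: [-1.859, -2.532, 0.0]
contact_force: [0.3, 1.0, 0.1]
gripper_width: 0.0599
```

Call:
arm_command(increments=[[-0.4,[0,0,0],0],[-0.4,[0,0,20],0],[-0.4,[0,0,20],0]])

```text
time: 1.72
ee_pos: [0.567, 0.1627, 0.2092]
ee_rot: [-1.856, -2.53, 0.005]
contact_force: [0.1, 0.2, 0.3]
gripper_width: 0.0601
```

```bash
python3 -c "
from h import *
delta(.571,.1617,.13,1.875)
cv2.imwrite('pics/top1.png',zoom(optics.grab_frame('top'),190,130,310,220,6))
cv2.imwrite('pics/side1.png',zoom(optics.grab_frame('side'),250,90,370,220,4))"
```

```text
t 1.725 p [0.567  0.1627 0.2092] ang 1.8757 tilt [-0.0048 -0.0001] F [0.1  0.21 0.3 ] T [ 0.07 -0.05  0.03] w 0.0601 dq 0.032
shift mm [-2.26  3.92 79.15] twist 0.0007
```

View pics/side1.png

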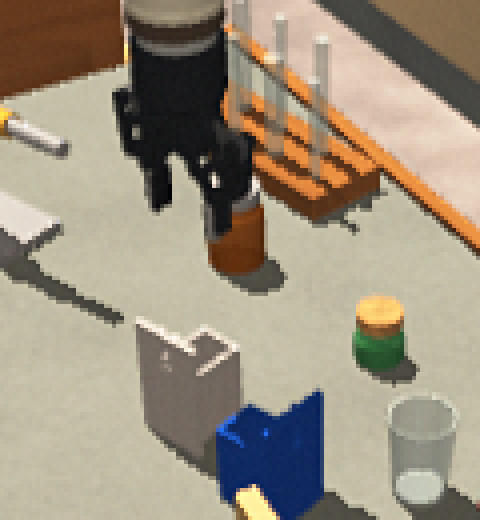

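View pics/top1.png

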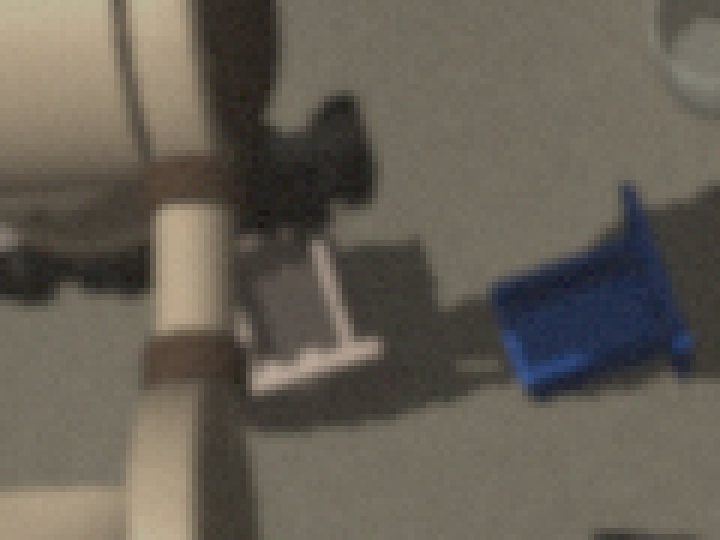

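```bash
python3 -c "
from h import *
p=bot.read_state()['ee_pos']; M=R.from_rotvec(bot.read_state()['ee_rot']).as_matrix()
for k in(-.035,0,.035):
  q=p+M[:,0]*k; r=proj('side',q); print(r,(r-[250,90])*4)
delta(.571,.1617,.049,1.875)
"
```

```text
[304.69421451 149.94297274] [218.77685802 239.77189097]
[297.16620662 145.97691395] [188.66482649 223.9076558 ]
[289.83573016 142.11492269] [159.34292064 208.45969078]
t 1.825 p [0.5683 0.1628 0.2114] ang 1.876 tilt [-0.0007  0.0001] F [ 0.26  0.76 -0.52] T [-0.   -0.02  0.02] w 0.06 dq 0.021
shift mm [ -1.91   2.32 162.37] twist 0.001
```

Call:
arm_command(increments=[[-0.4,[-2,2,40],0],[-0.4,[-2,2,80],0],[-0.4,[-2,2,105],0],[-0.4,[-2,2,105],0],[-0.4,[-2,2,105],0]])

```text
time: 2.45
ee_pos: [0.5726, 0.1612, 0.1083]
ee_rot: [1.857, 2.531, 0.003]
contact_force: [0.1, 0.1, 0.5]
gripper_width: 0.0599
```

```bash
python3 -c "
from h import *
cv2.imwrite('pics/side2.png',zoom(optics.grab_frame('side'),260,110,340,220,5))
delta(.571,.1617,.049,1.875)"
```

```text
t 2.5 p [0.5729 0.1611 0.1086] ang 1.8754 tilt [0.0038 0.0003] F [-0.05  0.28 -0.13] T [-0.04  0.05  0.02] w 0.06 dq 0.003
shift mm [ 1.16 -1.9  59.61] twist 0.0004
```

View pics/side2.png

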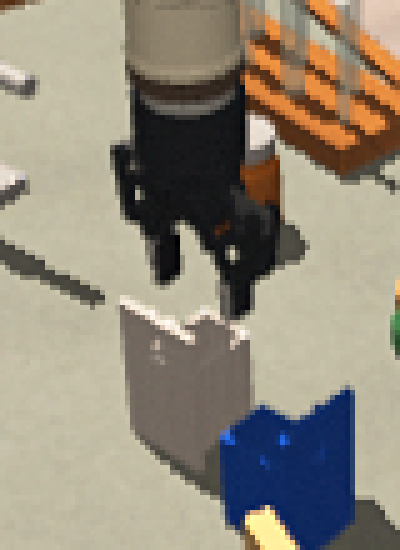

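Call:
arm_command(increments=[[-0.4,[1,-1,30],0],[-0.4,[1,-1,58],0],[-0.4,[1,-1,58],0],[-0.4,[1,-1,58],0]])

```text
time: 3.0
ee_pos: [0.5718, 0.1616, 0.0504]
ee_rot: [1.858, 2.53, 0.003]
contact_force: [1.0, 0.3, -0.0]
gripper_width: 0.0598
```

```bash
python3 -c "
from h import *
delta(.571,.1617,.049,1.875)"
```

```text
t 3.0 p [0.5718 0.1616 0.0504] ang 1.875 tilt [0.0032 0.0002] F [ 1.    0.35 -0.03] T [-0.02 -0.   -0.02] w 0.0598 dq 0.009
shift mm [ 0.35 -0.69  1.41] twist 0.0
```

Close.

Call:
arm_command(increments=[[0.0,[0,0,1],0],[0.3,[0,0,1],0],[0.6,[0,0,1],0],[1,[0,0,1],0],[1,[0,0,1],0]])

```text
time: 3.62
ee_pos: [0.5721, 0.1618, 0.0497]
ee_rot: [1.857, 2.53, 0.005]
contact_force: [-0.6, 0.9, 6.0]
gripper_width: 0.0434
```

Call:
arm_command(increments=[[1,[0,0,0],0],[1,[0,0,0],0]])

```text
time: 3.88
ee_pos: [0.5721, 0.1618, 0.0497]
ee_rot: [1.857, 2.53, 0.005]
contact_force: [-0.9, 0.8, 5.7]
gripper_width: 0.0432
```

```bash
python3 -c "
from h import *
delta(.571,.1617,.049,1.875)"
```

```text
t 3.875 p [0.5721 0.1618 0.0497] ang 1.875 tilt [0.0041 0.0005] F [-0.89  0.76  5.69] T [0.1  0.04 0.04] w 0.0432 dq 0.002
shift mm [ 0.26 -1.04  0.69] twist 0.0
```

Call:
arm_command(increments=[[1,[0,0,-5],0],[1,[0,0,-40],0],[1,[0,0,-80],0],[1,[0,0,-120],0],[1,[0,0,-155],0]])

```text
time: 4.5
ee_pos: [0.5699, 0.1614, 0.2037]
ee_rot: [1.859, 2.532, -0.0]
contact_force: [-0.1, 0.0, -3.3]
gripper_width: 0.043
```

```bash
python3 -c "
from h import *
delta(.555,-.190,.205,1.5033)"
```

```text
t 4.5 p [0.5699 0.1614 0.2037] ang 1.875 tilt [ 0.     -0.0001] F [-0.08  0.04 -3.28] T [ 0.03 -0.06 -0.01] w 0.043 dq 0.523
shift mm [-330.75 -119.5    -1.26] twist 0.3717
```

Call:
arm_command(increments=[[1,[-40,-14,0],0.05],[1,[-85,-30,0],0.1],[1,[-130,-47,0],0.18],[1,[-175,-63,0],0.27],[1,[-220,-79,0],0.372]])

```text
time: 5.12
ee_pos: [0.56, -0.0735, 0.2021]
ee_rot: [-2.298, -2.141, 0.001]
contact_force: [0.9, -1.1, -2.7]
gripper_width: 0.0431
```

```bash
python3 -c "
from h import *
delta(.555,-.190,.205,1.5033)"
```

```text
t 5.125 p [ 0.56   -0.0735  0.2021] ang 1.4997 tilt [-0.0008  0.0003] F [ 0.86 -1.13 -2.74] T [ 0.02 -0.06  0.  ] w 0.0431 dq 0.67
shift mm [-116.56    3.25   -2.98] twist -0.0036
```

Call:
arm_command(increments=[[1,[-45,1,0],0],[1,[-90,2,0],0],[1,[-117,3,0],-0.003],[1,[-117,3,0],-0.003],[1,[-117,3,0],-0.003]])

```text
time: 5.75
ee_pos: [0.5555, -0.1883, 0.2019]
ee_rot: [-2.291, -2.148, -0.0]
contact_force: [-0.4, -0.6, -3.2]
gripper_width: 0.0431
```

```bash
python3 -c "
from h import *
delta(.5446,-.1904,.1277,1.5033)
cv2.imwrite('pics/top3.png',zoom(optics.grab_frame('top'),300,150,460,260,5))
cv2.imwrite('pics/side3.png',zoom(optics.grab_frame('side'),270,170,390,310,4))
delta(.5446,-.1904,.1277,1.5033)"
```

```text
t 5.75 p [ 0.5555 -0.1883  0.2019] ang 1.5061 tilt [-0.0008  0.001 ] F [-0.36 -0.62 -3.2 ] T [ 0.03 -0.06 -0.  ] w 0.0431 dq 0.015
shift mm [ -2.92 -10.71  74.25] twist 0.0028
t 5.85 p [ 0.5558 -0.1879  0.2022] ang 1.5072 tilt [-0.0004  0.0006] F [ 0.78  0.25 -2.72] T [-0.02 -0.03 -0.03] w 0.043 dq 0.003
shift mm [ -3.29 -10.98  74.45] twist 0.0039
```

View pics/top3.png

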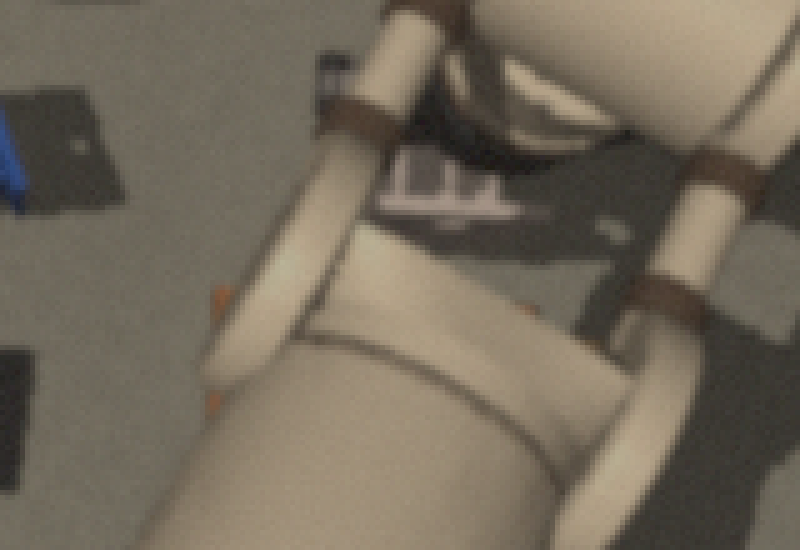

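View pics/side3.png

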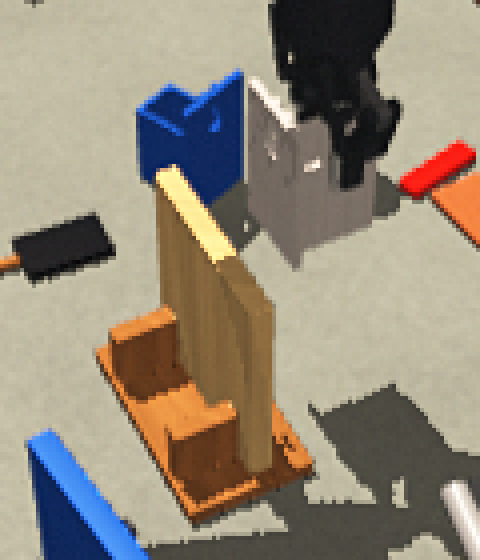

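```bash
python3 - <<'E'
from h import *
s=cv2.imread("pics/side0.png"); 
c=np.array([.4593,-.1919]); a=-.0675; X=np.array([np.cos(a),np.sin(a)]);Y=np.array([-np.sin(a),np.cos(a)])
k=9;x0,y0=303,205
z=cv2.resize(s[y0:y0+60,x0:x0+45],None,fx=k,fy=k,interpolation=cv2.INTER_CUBIC)
for sx in(-.009,.009):
  for sy in(-.075,.075):
    q=proj("side",[*(c+X*sx+Y*sy),.185]); print(sx,sy,q.round(2)); cv2.circle(z,tuple(int(v) for v in ((q-[x0,y0]+.5)*k)),3,(0,0,255),-1)
cv2.imwrite("pics/s_chk.png",z)
E
```

```text
-0.009 -0.075 [332.11 249.19]
-0.009 0.075 [307.77 213.4 ]
0.009 -0.075 [338.3 246.8]
0.009 0.075 [313.53 211.4 ]
```

View pics/s_chk.png

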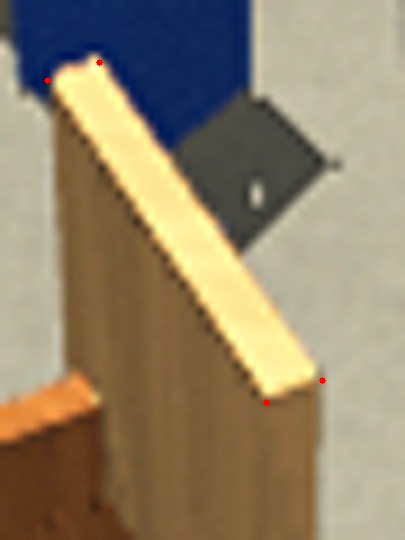

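Call:
arm_command(increments=[[1,[-3,-5,0],0.004],[1,[-3,-11,25],0.004],[1,[-3,-11,50],0.004],[1,[-3,-11,74],0.004],[1,[-3,-11,74],0.004]])

```text
time: 6.48
ee_pos: [0.5429, -0.19, 0.1262]
ee_rot: [-2.292, -2.141, 0.002]
contact_force: [0.2, -0.7, -3.4]
gripper_width: 0.0427
```

Call:
arm_command(increments=[[1,[0,0,0],0],[1,[0,0,0],0],[1,[0,0,0],0]])

```text
time: 6.85
ee_pos: [0.5452, -0.1916, 0.1294]
ee_rot: [2.295, 2.143, 0.001]
contact_force: [0.0, -0.3, -2.1]
gripper_width: 0.043
```

```bash
cat >> h.py <<'E'
C=np.array([.4593,-.1919]); A=-.0675; SX=np.array([np.cos(A),np.sin(A)]);SY=np.array([-np.sin(A),np.cos(A)])
def rel():
    """keyhole in stand frame (mm): x=gap plate rear to panel, y vs panel middle, z height"""
    s=bot.read_state(); M=R.from_rotvec(s['ee_rot']).as_matrix(); p=s['ee_pos']
    k=p+M[:,1]*(-.046)+M[:,2]*(-.0383); d=k[:2]-C
    F=s['contact_force']
    print("t %.2f gap %.2f y %.2f z %.2f | ang err %.4f tilt %s | Fx %.2f Fy %.2f Fz %.2f T %s w %.4f"%(s['time'],(d@SX)*1e3-9,(d@SY)*1e3,k[2]*1e3,np.arctan2(M[1,0],M[0,0])-A-np.pi/2,M[:2,2].round(4),F[:2]@SX,F[:2]@SY,F[2],s['ft_torque'].round(2),s['gripper_width']))
E
python3 -c "
from h import *
rel()
for i in range(2): optics.grab_frame('top'); rel()
delta(.5446,-.1904,.1277,1.5033)"
```

```text
t 6.85 gap 30.66 y 6.15 z 167.60 | ang err -0.0012 tilt [ 0.0015 -0.001 ] | Fx 0.06 Fy -0.30 Fz -2.12 T [-0.02 -0.03  0.06] w 0.0430
t 6.90 gap 30.54 y 6.21 z 167.34 | ang err -0.0012 tilt [ 0.0012 -0.0007] | Fx -0.89 Fy 0.33 Fz -3.12 T [-0.03  0.01 -0.01] w 0.0430
t 6.95 gap 30.38 y 6.25 z 167.13 | ang err -0.0013 tilt [ 0.0008 -0.0005] | Fx 0.20 Fy 0.03 Fz -2.97 T [-0.04 -0.02 -0.01] w 0.0430
t 6.95 p [ 0.5449 -0.1915  0.1289] ang 1.502 tilt [ 0.0008 -0.0005] F [ 0.2   0.02 -2.97] T [-0.04 -0.02 -0.01] w 0.043 dq 0.005
shift mm [ 1.08 -0.41  1.17] twist -0.0013
```

Call:
arm_command(increments=[[1,[1,-9,0.6],0],[1,[1,-17,0.6],0],[1,[1,-17,0.6],0],[1,[1,-17,0.6],0],[1,[1,-17,0.6],0]])

```text
time: 7.58
ee_pos: [0.528, -0.1893, 0.1278]
ee_rot: [2.296, 2.144, 0.0]
contact_force: [0.4, -0.0, -3.7]
gripper_width: 0.043
```

```bash
python3 -c "
from h import *
rel()
for i in range(4): optics.grab_frame('top'); rel()"
```

```text
t 7.58 gap 13.32 y 7.32 z 166.09 | ang err -0.0013 tilt [ 0.0003 -0.0002] | Fx 0.42 Fy -0.02 Fz -3.73 T [ 0.02 -0.05  0.  ] w 0.0430
t 7.62 gap 13.33 y 7.35 z 166.07 | ang err -0.0012 tilt [ 0.0002 -0.0001] | Fx 0.32 Fy -0.41 Fz -2.52 T [ 0.06  0.   -0.02] w 0.0431
t 7.67 gap 13.28 y 7.36 z 166.03 | ang err -0.0013 tilt [ 0.0001 -0.    ] | Fx -0.37 Fy -0.06 Fz -4.16 T [ 0.03 -0.07 -0.02] w 0.0430
t 7.72 gap 13.26 y 7.40 z 165.99 | ang err -0.0012 tilt [ 0. -0.] | Fx -0.07 Fy -0.68 Fz -2.81 T [-0.04 -0.06  0.04] w 0.0433
t 7.78 gap 13.25 y 7.42 z 165.97 | ang err -0.0012 tilt [0. 0.] | Fx 0.52 Fy 0.14 Fz -2.51 T [ 0.03 -0.1  -0.01] w 0.0430
```

Call:
arm_command(increments=[[1,[0,-2,0],0.001],[1,[0,-3,0],0.001],[1,[0,-4,0],0.001],[1,[0,-5,0],0.001],[1,[0,-5,0],0.001]])

```text
time: 8.4
ee_pos: [0.5232, -0.1889, 0.1278]
ee_rot: [2.297, 2.142, 0.001]
contact_force: [3.3, -0.5, -4.3]
gripper_width: 0.043
```

```bash
python3 -c "
from h import *
rel()
for i in range(3): optics.grab_frame('top'); rel()"
```

```text
t 8.40 gap 8.51 y 7.45 z 166.08 | ang err -0.0024 tilt [ 0.0012 -0.0002] | Fx 3.30 Fy -0.25 Fz -4.32 T [ 0.03 -0.51  0.02] w 0.0430
t 8.45 gap 8.49 y 7.47 z 166.08 | ang err -0.0023 tilt [ 0.0011 -0.0002] | Fx 3.77 Fy 0.15 Fz -4.45 T [-0.01 -0.54 -0.01] w 0.0433
t 8.50 gap 8.45 y 7.44 z 166.07 | ang err -0.0023 tilt [ 0.0008 -0.0002] | Fx 2.59 Fy 0.13 Fz -4.78 T [-0.04 -0.51 -0.04] w 0.0430
t 8.55 gap 8.41 y 7.43 z 166.06 | ang err -0.0023 tilt [ 0.0007 -0.0002] | Fx 2.82 Fy 0.04 Fz -3.82 T [-0.03 -0.54 -0.03] w 0.0429
```

Call:
arm_command(increments=[[1,[0,0,-0.5],0.002],[1,[0,0,-1],0.002],[1,[0,0,-1],0.002]])

```text
time: 8.93
ee_pos: [0.523, -0.1889, 0.1288]
ee_rot: [2.299, 2.14, 0.0]
contact_force: [3.7, 0.0, -3.8]
gripper_width: 0.0427
```

```bash
python3 -c "
from h import *
rel()"
```

```text
t 8.93 gap 8.29 y 7.51 z 167.10 | ang err -0.0042 tilt [ 0.0004 -0.0002] | Fx 3.70 Fy 0.30 Fz -3.82 T [-0.06 -0.62  0.01] w 0.0427
```

Call:
arm_command(increments=[[1,[0,0,-0.5],0],[1,[0,0,-1],0],[1,[0,0,-1],0]])

```text
time: 9.3
ee_pos: [0.5229, -0.1889, 0.1298]
ee_rot: [2.3, 2.14, 0.0]
contact_force: [4.0, 0.1, -3.4]
gripper_width: 0.0431
```

```bash
python3 -c "
from h import *
rel()"
```

```text
t 9.30 gap 8.21 y 7.53 z 168.09 | ang err -0.0043 tilt [ 0.0002 -0.0001] | Fx 3.94 Fy 0.32 Fz -3.37 T [-0.   -0.72  0.  ] w 0.0431
```

Call:
arm_command(increments=[[1,[-0.5,0,0],-0.004],[1,[-1,0,0],-0.004],[1,[-1.5,0,0],-0.004],[1,[-1.5,0,0],-0.004]])

```text
time: 9.8
ee_pos: [0.5228, -0.1903, 0.1298]
ee_rot: [2.295, 2.145, 0.0]
contact_force: [4.7, 0.8, -2.7]
gripper_width: 0.0428
```

```bash
python3 -c "
from h import *
rel()"
```

```text
t 9.80 gap 8.20 y 5.85 z 168.13 | ang err -0.0004 tilt [0.0002 0.    ] | Fx 4.64 Fy 1.11 Fz -2.68 T [ 0.22 -0.62 -0.11] w 0.0428
```

Call:
arm_command(increments=[[1,[0,0,0.5],0],[1,[0,0,1],0],[1,[0,0,1],0]])

```text
time: 10.18
ee_pos: [0.5228, -0.1907, 0.129]
ee_rot: [2.295, 2.144, -0.001]
contact_force: [3.4, 0.5, -1.2]
gripper_width: 0.0431
```

```bash
python3 -c "
from h import *
rel()"
```

```text
t 10.18 gap 8.27 y 5.48 z 167.25 | ang err -0.0002 tilt [ 0.0003 -0.0009] | Fx 3.36 Fy 0.77 Fz -1.20 T [-0.02 -0.48  0.05] w 0.0431
```

Call:
arm_command(increments=[[1,[0,0,0.5],0],[1,[0,0,1],0],[1,[0,0,1],0]])

```text
time: 10.55
ee_pos: [0.5227, -0.1905, 0.1277]
ee_rot: [2.295, 2.145, -0.0]
contact_force: [3.9, -1.1, -1.2]
gripper_width: 0.043
```

```bash
python3 -c "
from h import *
rel()"
```

```text
t 10.55 gap 8.17 y 5.65 z 166.02 | ang err -0.0003 tilt [ 0.0001 -0.0004] | Fx 4.00 Fy -0.85 Fz -1.21 T [-0.15 -0.51  0.09] w 0.0430
```

Call:
arm_command(increments=[[1,[0,0,0.5],0],[1,[0,0,1],0],[1,[0,0,1],0]])

```text
time: 10.92
ee_pos: [0.5227, -0.1903, 0.1266]
ee_rot: [-2.295, -2.145, 0.0]
contact_force: [3.4, 0.4, -1.7]
gripper_width: 0.0435
```

```bash
python3 -c "
from h import *
rel()"
```

```text
t 10.93 gap 8.11 y 5.85 z 164.95 | ang err -0.0003 tilt [-0.0001 -0.    ] | Fx 3.40 Fy 0.59 Fz -1.69 T [-0.05 -0.57  0.  ] w 0.0435
```

Call:
arm_command(increments=[[1,[0,0,0.5],0],[1,[0,0,1],0],[1,[0,0,1],0]])

```text
time: 11.3
ee_pos: [0.5225, -0.1902, 0.1255]
ee_rot: [-2.295, -2.144, 0.0]
contact_force: [3.1, -0.1, -1.8]
gripper_width: 0.0433
```

```bash
python3 -c "
from h import *
rel()"
```

```text
t 11.30 gap 7.95 y 5.99 z 163.80 | ang err -0.0003 tilt [-0.0005  0.0003] | Fx 3.13 Fy 0.16 Fz -1.79 T [-0.01 -0.41  0.01] w 0.0433
```

Call:
arm_command(increments=[[1,[0.5,0,0],0],[1,[1,0,0],0],[1,[1.7,0,0],0],[1,[1.7,0,0],0]])

```text
time: 11.8
ee_pos: [0.5223, -0.1883, 0.1252]
ee_rot: [-2.294, -2.144, 0.001]
contact_force: [0.7, -0.0, -3.5]
gripper_width: 0.0431
```

```bash
python3 -c "
from h import *
rel()"
```

```text
t 11.80 gap 7.64 y 7.84 z 163.60 | ang err -0.0002 tilt [-0.0013  0.0007] | Fx 0.67 Fy 0.01 Fz -3.51 T [ 0.03 -0.03  0.02] w 0.0431
```

Call:
arm_command(increments=[[1,[0,-1,0],0],[1,[0,-2,0],0],[1,[0,-2,0],0]])

```text
time: 12.18
ee_pos: [0.5207, -0.1885, 0.1256]
ee_rot: [-2.295, -2.145, 0.0]
contact_force: [-0.1, 0.2, -3.7]
gripper_width: 0.0432
```

```bash
python3 -c "
from h import *
rel(); optics.grab_frame('top'); rel()"
```

```text
t 12.18 gap 5.99 y 7.57 z 163.94 | ang err -0.0004 tilt [-0.0002  0.0001] | Fx -0.14 Fy 0.15 Fz -3.71 T [-0.   -0.05  0.  ] w 0.0432
t 12.22 gap 6.02 y 7.61 z 163.92 | ang err -0.0004 tilt [-0.0002  0.0001] | Fx 0.10 Fy 0.19 Fz -3.65 T [ 0.04 -0.08  0.01] w 0.0433
```

Head has entered the hole with no contact force. Continue gently to the panel.

Call:
arm_command(increments=[[1,[0,-1,0],0],[1,[0,-2,0],0],[1,[0,-3,0],0],[1,[0,-4,0],0],[1,[0,-4,0],0]])

```text
time: 12.85
ee_pos: [0.5167, -0.1882, 0.1257]
ee_rot: [-2.295, -2.145, 0.0]
contact_force: [0.5, 0.1, -4.0]
gripper_width: 0.0433
```

```bash
python3 -c "
from h import *
rel(); optics.grab_frame('top'); rel()"
```

```text
t 12.85 gap 2.03 y 7.57 z 164.02 | ang err -0.0003 tilt [-0.0001  0.    ] | Fx 0.45 Fy 0.14 Fz -3.95 T [-0.02 -0.11  0.04] w 0.0433
t 12.90 gap 2.04 y 7.59 z 164.00 | ang err -0.0003 tilt [-0.0002  0.0001] | Fx -0.58 Fy -0.53 Fz -3.48 T [ 0.04 -0.04  0.04] w 0.0429
```

Call:
arm_command(increments=[[1,[0,-0.5,0],0],[1,[0,-1,0],0],[1,[0,-1.5,0],0],[1,[0,-1.5,0],0]])

```text
time: 13.4
ee_pos: [0.5153, -0.1881, 0.1258]
ee_rot: [-2.295, -2.145, 0.0]
contact_force: [0.2, -0.5, -3.0]
gripper_width: 0.0431
```

```bash
python3 -c "
from h import *
rel()"
```

```text
t 13.40 gap 0.60 y 7.54 z 164.07 | ang err -0.0003 tilt [-0. -0.] | Fx 0.21 Fy -0.52 Fz -3.02 T [-0.05 -0.02 -0.  ] w 0.0431
```

Call:
arm_command(increments=[[1,[0,-0.5,0],0],[1,[0,-1,0],0],[1,[0,-1,0],0]])

```text
time: 13.78
ee_pos: [0.5149, -0.1881, 0.1259]
ee_rot: [2.295, 2.144, 0.001]
contact_force: [3.7, -0.1, -3.8]
gripper_width: 0.043
```

```bash
python3 -c "
from h import *
rel()"
```

```text
t 13.78 gap 0.14 y 7.53 z 164.16 | ang err -0.0003 tilt [ 0.0015 -0.0003] | Fx 3.65 Fy 0.12 Fz -3.81 T [ 0.08 -0.67  0.04] w 0.0430
```

Call:
arm_command(increments=[[1,[0,0.4,1],0],[1,[0,0.4,2],0],[1,[0,0.4,3],0],[1,[0,0.4,4],0],[1,[0,0.4,5],0]])

```text
time: 14.4
ee_pos: [0.5149, -0.1882, 0.1208]
ee_rot: [2.295, 2.144, 0.0]
contact_force: [2.4, -0.4, -1.0]
gripper_width: 0.0429
```

```bash
python3 -c "
from h import *
rel()"
```

```text
t 14.40 gap 0.24 y 7.46 z 159.10 | ang err -0.0003 tilt [ 0.0005 -0.0003] | Fx 2.38 Fy -0.23 Fz -0.99 T [-0.09 -0.53  0.15] w 0.0429
```

Call:
arm_command(increments=[[1,[0,0,1],0],[1,[0,0,2],0],[1,[0,0,3],0],[1,[0,0,4],0],[1,[0,0,5],0]])

```text
time: 15.02
ee_pos: [0.5149, -0.1882, 0.116]
ee_rot: [2.295, 2.145, 0.0]
contact_force: [2.5, 0.7, 2.7]
gripper_width: 0.0431
```

```bash
python3 -c "
from h import *
rel()"
```

```text
t 15.03 gap 0.23 y 7.47 z 154.31 | ang err -0.0002 tilt [ 0.0005 -0.0003] | Fx 2.48 Fy 0.84 Fz 2.70 T [-0.02 -0.45  0.15] w 0.0431
```

Call:
arm_command(increments=[[1,[0,0,1],0],[1,[0,0,2],0],[1,[0,0,3],0],[1,[0,0,4],0],[1,[0,0,5],0]])

```text
time: 15.65
ee_pos: [0.5148, -0.1884, 0.111]
ee_rot: [2.295, 2.145, -0.001]
contact_force: [0.9, -0.3, 4.4]
gripper_width: 0.0432
```

```bash
python3 -c "
from h import *
rel()"
```

```text
t 15.65 gap 0.13 y 7.29 z 149.24 | ang err 0.0001 tilt [ 0.0002 -0.0007] | Fx 0.94 Fy -0.20 Fz 4.39 T [-0.14 -0.39  0.28] w 0.0432
```

Call:
arm_command(increments=[[1,[0,0,1],0],[1,[0,0,2],0],[1,[0,0,3],0],[1,[0,0,4],0],[1,[0,0,4],0]])

```text
time: 16.27
ee_pos: [0.5148, -0.1883, 0.1069]
ee_rot: [2.295, 2.145, -0.001]
contact_force: [0.5, 0.2, 5.0]
gripper_width: 0.0431
```

```bash
python3 -c "
from h import *
rel()"
```

```text
t 16.27 gap 0.12 y 7.31 z 145.21 | ang err 0.0001 tilt [ 0.0001 -0.0006] | Fx 0.52 Fy 0.23 Fz 5.01 T [-0.17 -0.39  0.27] w 0.0431
```

Call:
arm_command(increments=[[1,[0,0,1],0],[1,[0,0,1],0]])

```text
time: 16.52
ee_pos: [0.5148, -0.1884, 0.1059]
ee_rot: [2.295, 2.145, -0.001]
contact_force: [0.4, -0.9, 4.4]
gripper_width: 0.0432
```

```bash
python3 -c "
from h import *
rel()"
```

```text
t 16.52 gap 0.12 y 7.30 z 144.22 | ang err 0.0001 tilt [ 0.0001 -0.0007] | Fx 0.50 Fy -0.84 Fz 4.44 T [-0.19 -0.35  0.31] w 0.0432
```

Call:
arm_command(increments=[[1,[0,0,0.5],0],[1,[0,0,1],0],[1,[0,0,1],0]])

```text
time: 16.9
ee_pos: [0.5148, -0.1884, 0.105]
ee_rot: [2.295, 2.145, -0.001]
contact_force: [-1.0, -0.3, 5.9]
gripper_width: 0.043
```

```bash
python3 -c "
from h import *
rel()"
```

```text
t 16.90 gap 0.10 y 7.27 z 143.32 | ang err 0.0000 tilt [ 0.0001 -0.0007] | Fx -1.01 Fy -0.35 Fz 5.88 T [-0.18 -0.32  0.31] w 0.0430
```

Call:
arm_command(increments=[[1,[0,0,0.5],0],[1,[0,0,1],0],[1,[0,0,1],0]])

```text
time: 17.27
ee_pos: [0.5148, -0.1884, 0.1043]
ee_rot: [2.295, 2.145, -0.001]
contact_force: [-0.7, 0.6, 7.1]
gripper_width: 0.043
```

```bash
python3 -c "
from h import *
rel()"
```

```text
t 17.27 gap 0.13 y 7.28 z 142.59 | ang err 0.0000 tilt [ 0.     -0.0006] | Fx -0.76 Fy 0.51 Fz 7.09 T [-0.05 -0.19  0.21] w 0.0430
```

```bash
python3 -c "
from h import *
im=optics.grab_frame('side')
cv2.imwrite('pics/side4.png',zoom(im,280,170,380,310,4))
t=optics.grab_frame('top');cv2.imwrite('pics/top4.png',zoom(t,320,150,450,260,5))
rel()"
```

```text
t 17.38 gap 0.13 y 7.28 z 142.59 | ang err 0.0000 tilt [ 0.0001 -0.0006] | Fx -0.59 Fy 0.40 Fz 8.37 T [-0.08 -0.11  0.26] w 0.0433
```

View pics/side4.png

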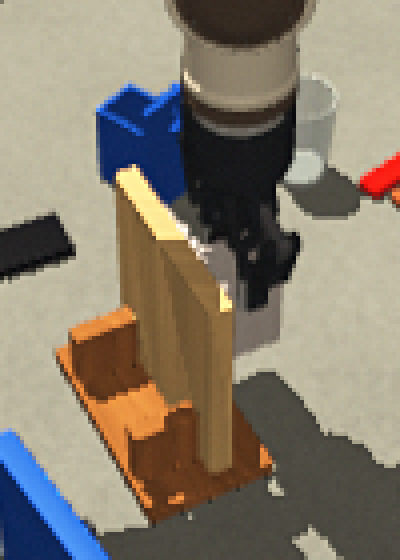

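View pics/top4.png

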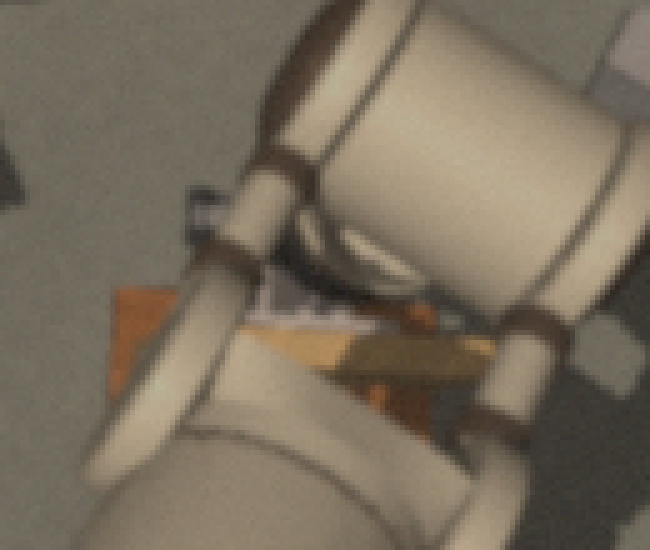

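Call:
arm_command(increments=[[1,[0,0,0.5],0],[1,[0,0,1],0],[1,[0,0,1],0]])

```text
time: 17.75
ee_pos: [0.5149, -0.1884, 0.104]
ee_rot: [2.295, 2.145, -0.001]
contact_force: [-1.3, 1.6, 12.0]
gripper_width: 0.0433
```

```bash
python3 -c "
from h import *
rel()"
```

```text
t 17.75 gap 0.20 y 7.26 z 142.30 | ang err -0.0001 tilt [ 0.     -0.0007] | Fx -1.46 Fy 1.55 Fz 11.99 T [0.15 0.24 0.16] w 0.0433
```

Call:
arm_command(increments=[[1,[0,0,0.5],0],[1,[0,0,1],0],[1,[0,0,1],0]])

```text
time: 18.12
ee_pos: [0.515, -0.1885, 0.1037]
ee_rot: [2.295, 2.145, -0.001]
contact_force: [-3.9, 1.7, 16.0]
gripper_width: 0.0428
```

```bash
python3 -c "
from h import *
rel()"
```

```text
t 18.12 gap 0.34 y 7.21 z 142.01 | ang err -0.0002 tilt [ 0.0002 -0.0008] | Fx -4.05 Fy 1.38 Fz 15.98 T [0.29 0.53 0.06] w 0.0428
```

Call:
arm_command(increments=[[1,[0,0,-1],0],[1,[0,0,-2],0],[1,[0,0,-2],0]])

```text
time: 18.5
ee_pos: [0.5148, -0.1884, 0.104]
ee_rot: [2.295, 2.145, -0.0]
contact_force: [-0.1, -1.2, 6.7]
gripper_width: 0.0429
```

```bash
python3 -c "
from h import *
rel()"
```

```text
t 18.50 gap 0.13 y 7.30 z 142.31 | ang err -0.0000 tilt [ 0.0002 -0.0006] | Fx -0.04 Fy -1.24 Fz 6.71 T [-0.08 -0.25  0.35] w 0.0429
```

Call:
arm_command(increments=[[-0.1,[0,0,0],0],[-0.2,[0,0,0],0],[-0.4,[0,0,0],0],[-0.4,[0,0,0],0]])

```text
time: 19.0
ee_pos: [0.5145, -0.1879, 0.1034]
ee_rot: [-2.295, -2.144, 0.0]
contact_force: [0.2, -0.8, -0.3]
gripper_width: 0.0599
```

```bash
python3 -c "
from h import *
rel()"
```

```text
t 19.00 gap -0.21 y 7.70 z 141.71 | ang err -0.0004 tilt [-0.0007  0.0004] | Fx 0.26 Fy -0.78 Fz -0.30 T [-0.03 -0.02  0.01] w 0.0599
```

Call:
arm_command(increments=[[-0.4,[0,2,-5],0],[-0.4,[0,3,-25],0],[-0.4,[0,4,-60],0],[-0.4,[0,5,-100],0],[-0.4,[0,5,-140],0]])

```text
time: 19.62
ee_pos: [0.5198, -0.1884, 0.2454]
ee_rot: [2.295, 2.145, 0.0]
contact_force: [0.9, 0.4, -0.5]
gripper_width: 0.0598
```

Call:
arm_command(increments=[[-0.4,[50,20,-20],0],[-0.4,[100,30,-20],0],[-0.4,[150,30,-20],0],[-0.4,[200,30,-20],0],[-0.4,[250,30,-20],0]])

```text
time: 20.25
ee_pos: [0.5667, 0.0606, 0.2643]
ee_rot: [2.295, 2.144, 0.001]
contact_force: [0.2, 0.5, -0.4]
gripper_width: 0.0599
```

```bash
python3 -c "
from h import *
t=optics.grab_frame('top');cv2.imwrite('pics/top5f.png',t);cv2.imwrite('pics/top5.png',zoom(t,330,180,440,260,7))
im=optics.grab_frame('side'); cv2.imwrite('pics/side5f.png',im);cv2.imwrite('pics/side5.png',zoom(im,280,170,380,310,4))
rel()"
```

```text
t 20.35 gap 34.65 y 261.65 z 302.47 | ang err 0.0051 tilt [0.0006 0.0017] | Fx -0.60 Fy -1.21 Fz 0.94 T [-0.03 -0.02  0.03] w 0.0597
```

View pics/top5.png

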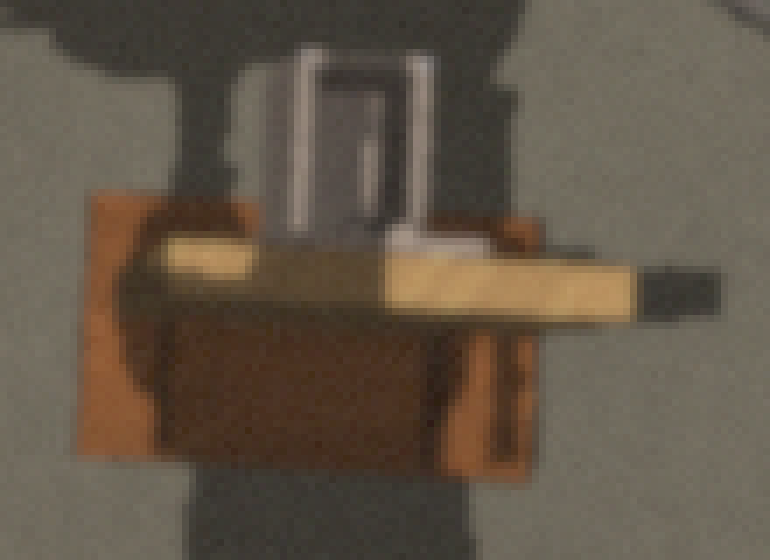

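View pics/side5.png

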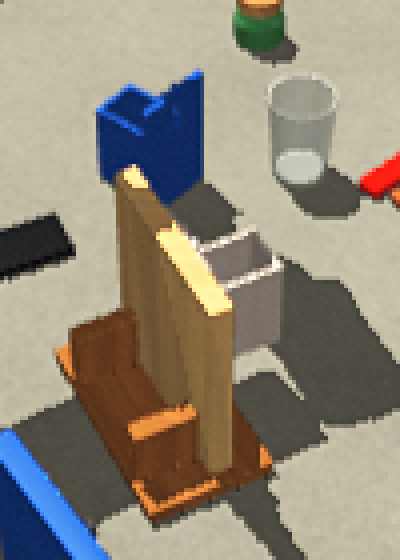

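View pics/side5f.png

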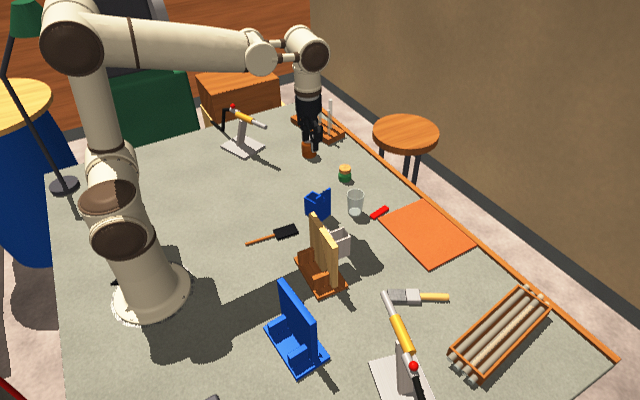

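```bash
python3 -c "
from h import *
p=tri((330+432/7-.5,180+57/7-.5),(280+281/4-.5,170+263/4-.5)); print(p)
q=p[0]; d=q[:2]-C; print('gap-frame x',d@SX-.009,'y',d@SY)
p=tri((330+303/7-.5,180+52/7-.5),(280+254/4-.5,170+231/4-.5)); print(p)
d=p[0][:2]-C; print(d@SX-.009,d@SY)
for z in (.130,.132,.134,.136):
  for y in(-.022,.022):
    k=C+SX*(.009+.070)+SY*(.0072+y); print(z,y,(proj('top',[*k,z])-[330,180]+.5)*7,(proj('side',[*k,z])-[280,170]+.5)*4)
"
```

```text
(array([ 0.5358338 , -0.21306349,  0.13977405]), np.float64(0.0011208519727781122))
gap-frame x 0.06878696660100055 y -0.015953186728910176
(array([ 0.53921221, -0.17097051,  0.13300148]), np.float64(0.0004691433925374879))
0.06931856043650199 0.026271811562798696
0.13 -0.022 [422.14168815  58.46637468] [282.07775369 270.70474204]
0.13 0.022 [293.32644837  49.95985969] [252.51826238 231.1053585 ]
0.132 -0.022 [423.35035854  57.71129779] [282.1607977  268.76264859]
0.132 0.022 [294.2782911   49.18709613] [252.56605892 229.16781297]
0.134 -0.022 [424.56387377  56.95319423] [282.24403302 266.81608084]
0.134 0.022 [295.23395253  48.41123231] [252.61396279 227.22591627]
0.136 -0.022 [425.78226303  56.19204579] [282.32746034 264.8650233 ]
0.136 0.022 [296.19345569  47.63224955] [252.66197437 225.27965372]
```

```bash
python3 -c "
from h import *
im=cv2.imread('pics/side5f.png')
z=cv2.resize(im[215:262,322:356],None,fx=12,fy=12,interpolation=cv2.INTER_NEAREST)
for zz,col in((.132,(0,0,255)),(.136,(0,255,0))):
  for x in(.006,.07):
   for y in(-.022,.022):
    k=C+SX*(.009+x)+SY*(.0072+y); q=(proj('side',[*k,zz])-[322,215]+.5)*12; cv2.circle(z,tuple(q.astype(int)),3,col,-1)
cv2.imwrite('pics/s5z.png',z)"
```

```text
(no output)
```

View pics/s5z.png

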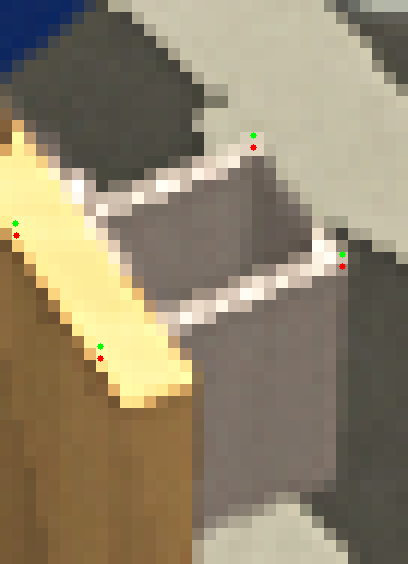

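Call:
arm_command(increments=[[-0.4,[50,-25,0],0],[-0.4,[95,-60,0],0],[-0.4,[140,-95,0],0],[-0.4,[185,-130,0],0],[-0.4,[230,-165,0],0]])

```text
time: 20.98
ee_pos: [0.4168, 0.3005, 0.2643]
ee_rot: [2.296, 2.144, 0.001]
contact_force: [1.2, 1.7, 0.3]
gripper_width: 0.0598
```

```bash
python3 -c "
from h import *
t=optics.grab_frame('top');cv2.imwrite('pics/top6f.png',t);cv2.imwrite('pics/top6.png',zoom(t,340,180,430,250,8))
im=optics.grab_frame('side'); cv2.imwrite('pics/side6f.png',im);cv2.imwrite('pics/side6.png',zoom(im,315,205,360,265,10))
rel()"
```

```text
t 21.07 gap -132.66 y 490.31 z 302.55 | ang err 0.0054 tilt [-0.0004  0.0016] | Fx 0.95 Fy -1.41 Fz 0.50 T [-0.03  0.02  0.06] w 0.0602
```

View pics/top6.png

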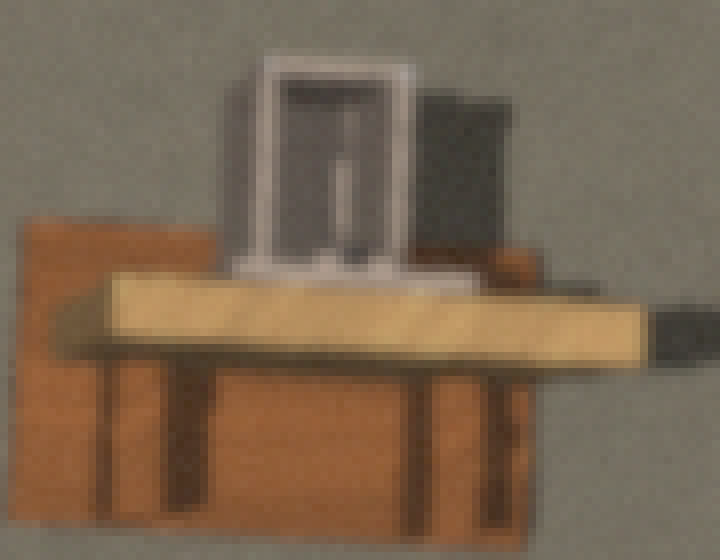

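View pics/side6.png

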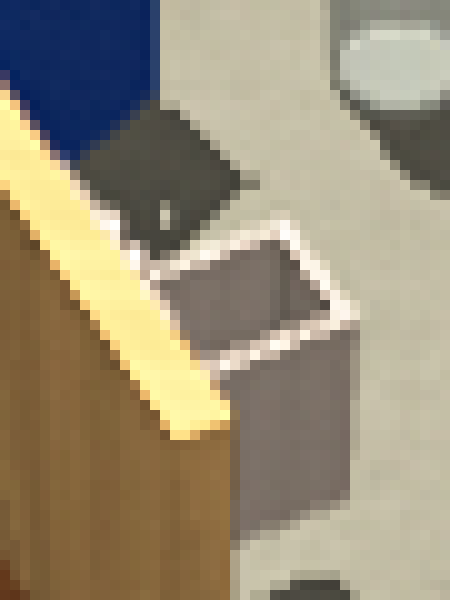

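```bash
python3 -c "
from h import *
def T(a,b):
  p,e=tri((340+a[0]/8-.5,180+a[1]/8-.5),(315+b[0]/10-.5,205+b[1]/10-.5)); d=p[:2]-C; print('x %.4f y %.4f z %.4f err %.4f'%(d@SX-.009,d@SY,p[2],e))
T((258,53),(285,218)); T((416,65),(358,312))
for zz in (.171,.174,.177):
  print(zz,[((proj('top',[*(C+SX*(.009+x)+SY*(.0072+y)),zz])-[340,180]+.5)*8).round(0) for x in(0,.006) for y in (-.035,.035)])
for zz in (.052,.055,.058): print('side bottom near',[((proj('side',[*(C+SX*(.009+.07)+SY*(.0072-.022)),zz])-[315,205]+.5)*10).round(0)], 'top bottom left',((proj('top',[*(C+SX*(.009+.07)+SY*(.0072+.022)),zz])-[340,180]+.5)*8).round(0))
"
```

```text
x 0.0709 y 0.0290 z 0.1338 err 0.0003
x 0.0695 y -0.0170 z 0.1385 err 0.0002
0.171 [array([467., 296.]), array([221., 280.]), array([468., 275.]), array([222., 259.])]
0.174 [array([470., 296.]), array([223., 280.]), array([471., 274.]), array([224., 258.])]
0.177 [array([472., 295.]), array([224., 279.]), array([473., 274.]), array([225., 258.])]
side bottom near [array([347., 508.])] top bottom left [216.  89.]
side bottom near [array([348., 501.])] top bottom left [217.  88.]
side bottom near [array([348., 494.])] top bottom left [219.  87.]
```

```bash
python3 -c "
from h import *
print(order.job_done())"
```

```text
the job is handed in; nothing more can be done
None
```

I hung the tool box on the screw of the wooden panel, pulled it down to its stop and let go, then handed the job in at about 21 s of robot time.

**How it went:**
- The first press stopped about 8.4 mm off the panel at roughly 3 N, on the screw head. I kept a light 3–5 N press and slid the box until the head dropped into the hole.
- The plate then met the panel with about 3.7 N.
- The ramps resisted with about 8 N as I pulled down. The box stopped dead after about 21.5 mm, and I finished the pull at about 19 N.
- I eased off the pull, opened the fingers and moved the arm clear.

**Last checks:**
- The final pictures show the box flat against the panel, centred on the screw, with the head between the ramps.
- The estimated underside height of 54–56 mm fits a fully home slot within the picture accuracy.
- I saw no change to the bystanders or the blue look-alikes in the final pictures, but I did not measure them.

**Checks that disagreed:**
- The measured travel was 21.5 mm against the stated 19.5 mm or so. Starting a little off-centre in the hole, up to 1.25 mm, explains only part of that.
- The arm's readings put the screw about 2 mm lower than its stated range, so the box may have slipped slightly in the grip before it reached the hole.
- The final pictures put the box about 2 mm to one side of where the arm reading did. Corner points in those pictures suggested a slight tilt, while the box's vertical edges did not.

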